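# Walk the cast housing round to the fence

## Task

The heavy cast housing lies askew on the granite. Without lifting or tipping it, push it round at its corners until one of its two long bored faces stands flush against the steel fence, with neither end of the block sticking out past the ends of the fence. Bring it nearly square before it touches the fence, so that no corner digs in, and leave the gauge, the jack and the ring where they stand.

Things in the scene. Friction and masses are not known exactly. Their poses are not given: they have to be found in the camera images.
- block: The cast aluminium housing, a loose heavy block of about 0.9 to 1.4 kg (hollow casting), too wide for most grippers: 95 mm along its x, 150 mm along its y, 50 mm high. Origin at the centre of its underside, z up. The two long faces (at x = -47.5 mm and x = +47.5 mm) each carry a round bore, look alike, and either may go to the fence. It slides on the granite under a push of roughly 5 to 20 N and stops when the push stops; pushed near a corner it turns as it slides.
- fence: The steel locating fence, fixed to the granite: 24 mm along its x, 240 mm along its y, 40 mm high (two screw heads rise to 46 mm). Origin at the centre of its underside, z up. Its working face is the plane x = -12 mm of its frame and looks along its -x, towards the robot and the block. With the block flush the block's origin is 59.5 mm from the fence's origin along the fence's -x, and the block's y lies along the fence's y (either way round).
- gauge_mid (a point): Bystander, loose: plain steel cylinder gauge standing upright, 36 mm in diameter, 55 mm high; point at its centre, half-way up.
- jack_mid (a point): Bystander, loose: small brass screw jack, waisted, 40 mm across its foot, 49 mm high; point on its axis, half-way up.
- ring_mid (a point): Bystander, loose: steel ring gauge lying flat, 60 mm outside and 36 mm inside diameter, 20 mm high; point at its centre, half-way up.
Things that resemble listed ones, but are neither listed nor needed, are in the scene too. Several things look just like the block: the one meant starts nearest to the robot's base.

How it is judged:
At the end, for the whole second after the job is handed in: The block lies flat and at rest with a long face flush to the fence's working face: parallel within 0.03 rad, its centre within 3 mm of the flush distance (59.5 mm from the fence's origin), and within 48 mm of the fence's middle sideways, so that neither end overhangs by more than 3 mm (angle between the y axis of block and the y axis of fence, either way round below 0.03 rad and x of block in the frame of fence between -0.0625 and -0.056 m and y of block in the frame of fence between -0.048 and 0.048 m and height (world z) of block below 0.003 m and angle between block's own z axis and vertical below 0.03 rad and linear speed of block below 0.01 m/s); the robot touches nothing.
It fails at once if the block is lifted (more than 8 mm) (height (world z) of block above 0.008 m).
It fails at once if the block is tipped (more than about 8 degrees) (angle between block's own z axis and vertical above 0.14 rad).
It fails at once if the block presses on the fence while more than 20 degrees out of square (contact force between block and fence above 1 N and angle between the y axis of block and the y axis of fence, either way round above 0.35 rad).
It fails at once if the cylinder gauge, the screw jack or the ring gauge is moved (more than 10 mm) (distance of any of gauge_mid, jack_mid, ring_mid from where it was at the start of the episode above 0.01 m).
It also fails if it takes over 72 s, if anything falls off the work surface, if the arm or the gripper's body presses on something with over 40 N, if the wrist force passes 120 N, or if a joint passes its speed limit or range.

## Robot

A 6-joint arm with a two-finger parallel gripper is mounted at the origin on the work surface. World frame = base frame: x ahead of the robot, y to its left, z up, the work surface at z = 0. Lengths are in m, angles in rad, forces in N, time in s.
With the tool pointing down it reaches from about 0.35 to 0.975 m from the base axis. Payload 4.9 kg.
Tool frame: the origin (TCP) lies on the centre line of the jaws, within the pads' length; the fingertips stand 8 mm ahead of it and the grasp point (between the pads) lies 11 mm behind it; z points along the fingers, y is the direction in which the jaws open and shut (so a half turn about z gives the same grasp; the last joint's range is limited). The gripper opens to 85 mm and grips with 20 to 120 N. Pads are 22 mm wide; open, the fingers measure 114 mm over their backs; the gripper's body (76 mm by 85 mm) begins 54 mm behind the grasp point. The pads swing forward as they close: fully open they stand 13 mm farther back than shut.
Start: joints at [1.122, 0.053, 1.613, -0, 1.476, -0.119], TCP at [0.202, 0.591, 0.239] pointing down, gripper open.
Joint ranges: [-3.01, 3.01], [-1.01, 2.22], [0.06, 2.58], [-1.02, 4.17], [0.09, 2.62], [-3.14, 3.14]. Speed limits (rad/s): [2.57, 2.57, 3.14, 3.14, 3.14, 3.14].

## Interface

Orientations are given as a rotation vector (axis times angle).
In Python, from station import get_obs, get_image, calibration, finish_job gives the robot as it stands. The module is installed in compiled form; this text tells all that it offers.
- The arm moves only by the shell command python3 -m jog 'ROWS' [FORCE]. ROWS is JSON, a list of rows, each a list of 7 numbers: the shift along the tool's x, y, z in cm, then the turn, a rotation vector about the tool's x, y, z in rad, then the closure in counts, from 0 (fully open) to 255 (shut). In form: [[dx, dy, dz, ax, ay, az, jaw], ...]. A call has 1 to 8 rows; each row is the pose to reach, as a shift and turn from the pose measured when the call began, along the tool's axes at that moment; what a row does not reach only later rows make up. A row lasts 1/12 s, in which the tool goes at most 41.7 mm and 7.16 degrees, less where a joint would pass 70% of its speed; a pose out of reach is approached as far as the arm can. A call with a gripper value outside its range is refused whole. The fingers move at their own pace and stop on an object; FORCE is the grip in N (left out, the last holds). Time passes only in rows, so rows that repeat a pose let the fingers close. It gives the time, the measured TCP pose, the force and the opening at its end, in the units of the state.
- get_obs(): the state, without advancing time (a new reading comes with each control period).
- get_image(name): name is "side" or "top"; returns the picture (480x640x3 uint8, red, green, blue); there is no depth.
- calibration(name): a dict with "vfov" (degrees; the focal length in pixels is half the picture's height over the tangent of half this angle, whatever the lens; pixels are square), "cx", "cy" (the principal point, pixels), "R" (3x3) and "t" (3): a world point X has camera coordinates R X + t. Camera axes: x right, y down, z forward; pixel columns grow to the right and rows downward; lengths in m; the calibration is good to about 2 mm. A picture is of the moment at which its call begins. calibration takes no time and is no camera call.
- finish_job(): hands the job in, once; it reports no verdict.
The state is a dict: "t": time; "q": joint angles; "dq": joint speeds; "effort": joint torques, N m; "tool_pos": TCP position; "tool_rot": TCP orientation; "contact_force": force on the tool from outside, world axes, zero at the start; "wrist_torque": the same for the moment, N m; "opening": finger opening in m.
Only numpy, scipy, OpenCV 4.12 (cv2) and the standard library are available. Lean on these libraries where they do the work, as an engineer would, in place of code of your own. Each camera call takes 0.05 s, during which the arm holds its last target. There are 200 camera calls.

## Working session

There is one attempt and no reset: what is moved stays moved. The work goes in short steps, Python scripts to look and compute and a shell command to move; the robot and the scene stay as the last step left them, time stands still between calls to the robot, and variables do not carry over. Pictures are saved under pics/ and viewed, about 8 in all and at most 12, crops included, and the job is handed in when it is done.

```bash
mkdir -p pics; python3 - <<'E'
from station import *
import cv2
for n in("top","side"):
    cv2.imwrite(f"pics/{n}0.png",get_image(n)[:,:,::-1]); print(n,calibration(n))
o=get_obs();print(o)
E
```

```text
top {'vfov': 51.568285683105266, 'cx': 325.29179927478947, 'cy': 238.71684019690463, 'R': array([[ 0.01751257, -0.99955024,  0.02434407],
       [-0.99643314, -0.01945779, -0.08211207],
       [ 0.08254882, -0.02281925, -0.99632574]]), 't': array([0.09482895, 0.54338327, 1.1818916 ])}
side {'vfov': 55.74679642959135, 'cx': 318.82029144317863, 'cy': 231.819416216281, 'R': array([[ 0.88745753, -0.46046402,  0.01979966],
       [-0.28876755, -0.58900002, -0.75477962],
       [ 0.35921086,  0.66411736, -0.65567957]]), 't': array([-0.44916384,  0.26898072,  0.88582536])}
{'t': 0.1, 'q': array([ 1.12202963e+00,  5.32833600e-02,  1.61412166e+00, -4.84411143e-06,
        1.47601238e+00, -1.19008510e-01]), 'dq': array([ 2.51154979e-04, -7.96373841e-04, -4.30856792e-03,  1.44202742e-05,
       -1.23656547e-03, -4.41821730e-04]), 'effort': array([-5.85055914e-04, -3.94905639e+01, -3.71361530e+01, -2.08722377e-04,
        3.91929148e-03,  3.05360686e-05]), 'tool_pos': array([0.20215499, 0.5908358 , 0.23821151]), 'tool_rot': array([-5.15555187e-01, -3.09848636e+00,  2.75325544e-03]), 'contact_force': array([-1.59325507,  0.07228639, -0.78153129]), 'wrist_torque': array([ 0.03843656,  0.01736196, -0.07117352]), 'opening': 0.08517310535879677}
```

View pics/top0.png

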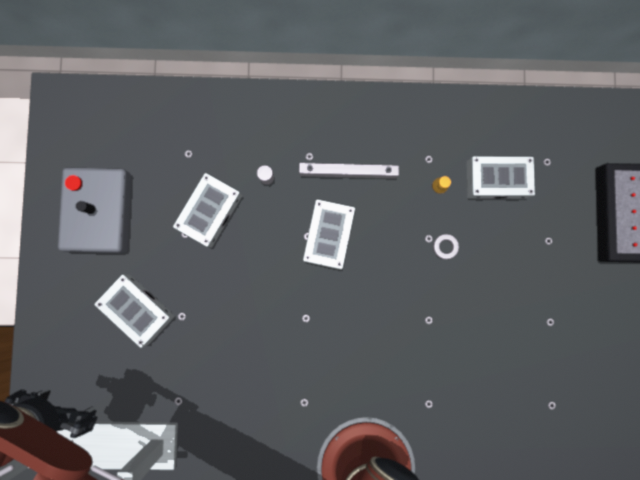

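View pics/side0.png

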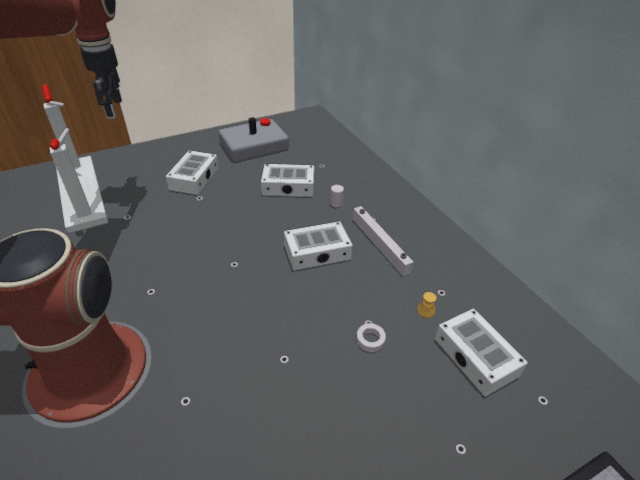

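Top view: four block look-alikes at px (330,234), (207,210), (133,311) and (503,176). The fence runs from (300,169) to (398,171). Gauge is at (265,174), jack at (443,184), ring at (446,246). The base is near (367,460), so (330,234) is probably nearest. I'll check that in an enlarged crop.

```bash
cat > h.py <<'E'
import numpy as np,cv2
from station import *
def px2w(n,u,v,z):
    c=calibration(n);f=240/np.tan(np.radians(c["vfov"]/2));R=np.array(c["R"]);t=np.array(c["t"])
    d=R.T@np.array([(u-c["cx"])/f,(v-c["cy"])/f,1]);o=-R.T@t
    return o+d*(z-o[2])/d[2]
def crop(n,fn,x,y,w,h,k):
    im=get_image(n)[:,:,::-1]
    cv2.imwrite(fn,cv2.resize(im[y:y+h,x:x+w],None,fx=k,fy=k,interpolation=cv2.INTER_CUBIC))
E
python3 - <<'E'
from h import *
for n,p,z in [("A",(330,234),.05),("B",(207,210),.05),("C",(133,311),.05),("D",(503,176),.05),("f1",(300,164),.04),("f2",(398,166),.04),("gauge",(265,172),.055),("jack",(445,182),.049),("ring",(446,246),.01)]:
    w=px2w("top",*p,z);print(n,w.round(3),np.hypot(*w[:2]).round(3))
crop("top","pics/c1.png",250,130,200,150,4)
E
```

```text
A [0.551 0.095 0.05 ] 0.559
B [0.602 0.386 0.05 ] 0.715
C [0.363 0.548 0.05 ] 0.657
D [ 0.699 -0.32   0.05 ] 0.769
f1 [0.719 0.169 0.04 ] 0.739
f2 [ 0.72  -0.068  0.04 ] 0.723
gauge [0.695 0.251 0.055] 0.739
jack [ 0.682 -0.18   0.049] 0.705
ring [ 0.53  -0.192  0.01 ] 0.564
```

View pics/c1.png

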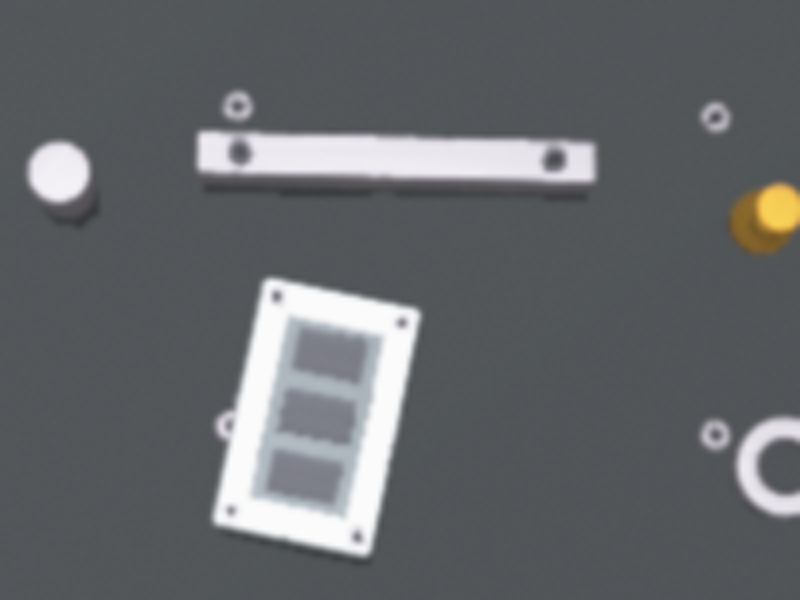

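The crop shows the block's top corners at (267,279), (420,311), (370,556) and (215,523). The fence's top working edge runs from (198,172) to (596,183). Candidate A, at 0.56 m, is nearest to the base, so it is the block.

```bash
cat >> h.py <<'E'
def meas(corn,x,y,k,z=.05):
    P=np.array([px2w("top",(u+.5)/k-.5+x,(v+.5)/k-.5+y,z)[:2] for u,v in corn]);return P
FC=meas([(198,172),(596,183)],250,130,4,.04)
def block(corn,x,y,k):
    P=meas(corn,x,y,k);c=P.mean(0);E=[P[(i+1)%4]-P[i] for i in range(4)]
    L=max(range(2),key=lambda i:np.linalg.norm(E[i]));d=E[L]-E[L+2]
    a=np.arctan2(d[1],d[0]);fa=np.arctan2(*(FC[0]-FC[1])[::-1]);fy=np.array([np.cos(fa),np.sin(fa)]);fx=np.array([fy[1],-fy[0]])
    m=FC.mean(0);r=(a-fa+np.pi/2)%np.pi-np.pi/2
    print("corners",P.round(4).tolist(),"sizes",[round(np.linalg.norm(e),4) for e in E]);print("centre",c.round(4),"long axis deg",np.degrees(a).round(1),"rel fence deg",np.degrees(r).round(2))
    print("fence x of block (want -.0595)",((c-m)@fx-.012).round(4),"y",((c-m)@fy).round(4),"fence",FC.round(4).tolist(),np.degrees(fa).round(2))
E
python3 - <<'E'
from h import *
block([(267,279),(420,311),(370,556),(215,523)],250,130,4)
from scipy.spatial.transform import Rotation as R
o=get_obs();print(R.from_rotvec(o["tool_rot"]).as_matrix().round(3))
E
```

```text
corners [[0.6326, 0.1284], [0.6153, 0.037], [0.4693, 0.0647], [0.487, 0.1562]] sizes [np.float64(0.093), np.float64(0.1486), np.float64(0.0932), np.float64(0.1482)]
centre [0.5511 0.0966] long axis deg 169.2 rel fence deg 79.53
fence x of block (want -.0595) -0.1589 y 0.0449 fence [[0.6983, 0.1711], [0.6971, -0.0693]] 89.7
[[-0.946  0.324 -0.001]
 [ 0.324  0.946 -0.001]
 [ 0.    -0.002 -1.   ]]
```

```bash
python3 -m jog '[[-26,-13,0,0,0,-0.33,255],[-26,-13,0,0,0,-0.33,255],[-26,-13,0,0,0,-0.33,255],[-26,-13,0,0,0,-0.33,255],[-26,-13,0,0,0,-0.33,255],[-26,-13,0,0,0,-0.33,255],[-26,-13,0,0,0,-0.33,255],[-26,-13,0,0,0,-0.33,255]]' 20
```

```text
t: 0.82
tool_pos: [0.4099, 0.3792, 0.2382]
tool_rot: [0.01, 3.141, -0.006]
contact_force: [0.7, -0.3, -0.4]
opening: -0.0001
```

```bash
python3 -m jog '[[-20,-20,0,0,0,0,255],[-20,-20,0,0,0,0,255],[-20,-20,4,0,0,0,255],[-20,-20,8,0,0,0,255],[-20,-20,12,0,0,0,255],[-20,-20,12,0,0,0,255],[-20,-20,12,0,0,0,255],[-20,-20,12,0,0,0,255]]'
```

```text
t: 1.48
tool_pos: [0.609, 0.1757, 0.1166]
tool_rot: [-0.012, -3.141, 0.007]
contact_force: [-0.3, -1.0, -0.1]
opening: -0.0001
```

```bash
python3 -m jog '[[0,0,3,0,0,0,255],[0,0,6,0,0,0,255],[0,0,8.6,0,0,0,255],[0,0,8.6,0,0,0,255],[0,-1,8.6,0,0,0,255],[0,-2,8.6,0,0,0,255],[0,-2.5,8.6,0,0,0,255],[0,-3,8.6,0,0,0,255]]'
python3 -m jog '[[0,-0.7,0,0,0,0,255],[0,-1.4,0,0,0,0,255],[0,-2.1,0,0,0,0,255],[0.1,-2.8,0,0,0,0,255],[0.3,-3.5,0,0,0,0,255],[0.5,-4.2,0,0,0,0,255],[0.7,-4.9,0,0,0,0,255],[0.7,-4.9,0,0,0,0,255]]'
python3 - <<'E'
from h import *
crop("top","pics/c2.png",250,130,200,150,4)
E
```

```text
t: 2.15
tool_pos: [0.611, 0.1455, 0.0335]
tool_rot: [0.013, 3.137, -0.003]
contact_force: [2.8, 5.1, -1.5]
opening: -0.0
t: 2.82
tool_pos: [0.605, 0.0952, 0.0353]
tool_rot: [0.015, 3.133, -0.004]
contact_force: [2.6, 0.7, 0.2]
opening: -0.0002
```

View pics/c2.png

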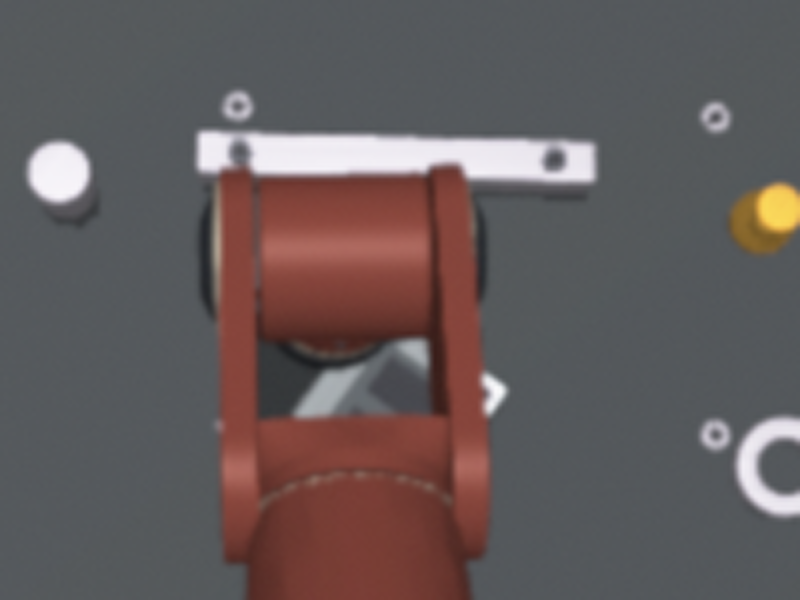

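The arm hides most of the block; its right corner is at crop (508,393), and the pocket edges suggest a turn of about 30–40°. I'll back off and up, then look with the side camera crop.

```bash
python3 -m jog '[[0,1,0,0,0,0,255],[0,2,0,0,0,0,255],[0,2,-4,0,0,0,255],[0,3,-8,0,0,0,255],[4,6,-12,0,0,0,255],[8,9,-13,0,0,0,255],[12,12,-13,0,0,0,255],[15,15,-13,0,0,0,255]]'
python3 - <<'E'
from h import *
crop("top","pics/c3.png",250,130,200,150,4)
E
```

```text
t: 3.53
tool_pos: [0.4819, 0.2237, 0.1633]
tool_rot: [0.015, 3.132, -0.004]
contact_force: [-0.3, 0.2, 0.6]
opening: -0.0
```

View pics/c3.png

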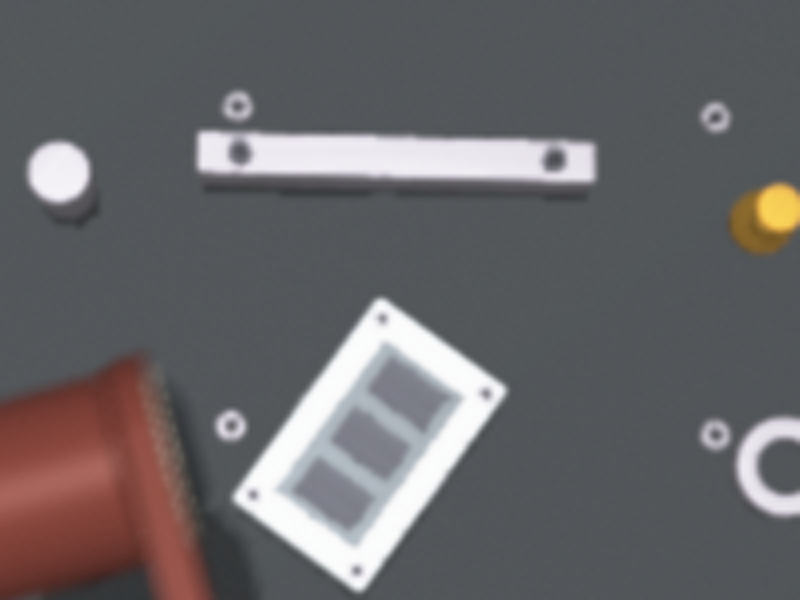

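The block's corners are now at crop (380,298), (508,391), (360,591) and (233,496).

```bash
python3 - <<'E'
from h import *
block([(380,298),(508,391),(360,591),(233,496)],250,130,4)
E
```

```text
corners [[0.6226, 0.061], [0.5685, -0.0159], [0.4487, 0.0703], [0.5031, 0.1459]] sizes [np.float64(0.094), np.float64(0.1476), np.float64(0.0932), np.float64(0.1466)]
centre [0.5357 0.0653] long axis deg 144.4 rel fence deg 54.75
fence x of block (want -.0595) -0.174 y 0.0136 fence [[0.6983, 0.1711], [0.6971, -0.0693]] 89.7
```

```bash
python3 -m jog '[[4.5,-4,0,0,0,0,255],[4.5,-8,0,0,0,0,255],[4.5,-12,0,0,0,0,255],[4.5,-16,0,0,0,0,255],[4.5,-19.5,0,0,0,0,255],[4.5,-19.5,0,0,0,0,255],[4.5,-19.5,3,0,0,0,255],[4.5,-19.5,6,0,0,0,255]]'
python3 -m jog '[[0,0,2,0,0,0,255],[0,0,4,0,0,0,255],[0,0,6,0,0,0,255],[0,0,7,0,0,0,255],[0,0,7,0,0,0,255],[0,0,7,0,0,0,255]]'
```

```text
t: 4.25
tool_pos: [0.4325, 0.0329, 0.1034]
tool_rot: [0.01, 3.133, 0.0]
contact_force: [0.3, 0.2, -0.3]
opening: 0.0001
t: 4.75
tool_pos: [0.4326, 0.0334, 0.0331]
tool_rot: [0.008, 3.135, 0.0]
contact_force: [-0.8, -0.4, 0.1]
opening: 0.0002
```

```bash
python3 -m jog '[[-0.9,0.8,0,0,0,0,255],[-1.7,1.7,0,0,0,0,255],[-2.1,2.4,0,0,0,0,255],[-2.5,3.1,0,0,0,0,255],[-2.9,3.8,0,0,0,0,255],[-3.3,4.5,0,0,0,0,255],[-3.7,5.2,0,0,0,0,255],[-4.2,5.9,0,0,0,0,255]]'
python3 -m jog '[[-0.5,0.6,0,0,0,0,255],[-1,1.2,0,0,0,0,255],[-1.5,1.8,0,0,0,0,255],[-1.5,1.8,0,0,0,0,255]]'
python3 -m jog '[[2,0,0,0,0,0,255],[4,0,0,0,0,0,255],[6,0,0,0,0,0,255],[6,0,-3,0,0,0,255],[6,0,-6,0,0,0,255],[6,4,-9,0,0,0,255],[6,8,-12,0,0,0,255],[6,12,-13,0,0,0,255]]'
python3 - <<'E'
from h import *
crop("top","pics/c4.png",250,130,200,150,4)
E
```

```text
t: 5.42
tool_pos: [0.4742, 0.0922, 0.0345]
tool_rot: [0.006, 3.139, -0.003]
contact_force: [-9.2, -5.0, 8.7]
opening: 0.0
t: 5.75
tool_pos: [0.4899, 0.1114, 0.0349]
tool_rot: [0.005, 3.139, -0.002]
contact_force: [-1.4, 0.3, 0.2]
opening: -0.0004
t: 6.42
tool_pos: [0.4322, 0.219, 0.164]
tool_rot: [0.008, 3.131, 0.002]
contact_force: [1.4, -1.3, 0.6]
opening: -0.0003
```

View pics/c4.png

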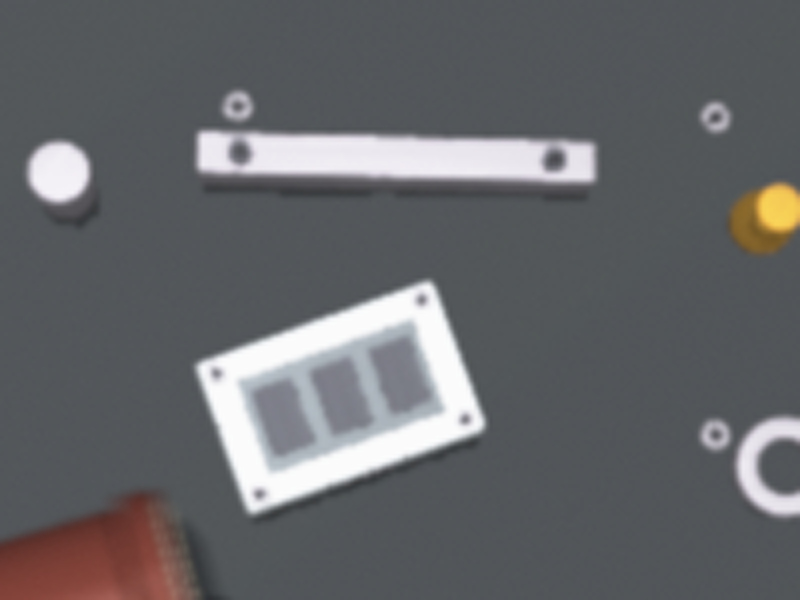

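The block's corners are now at crop (432,280), (485,427), (248,516) and (196,365), leaving roughly 20° to go.

```bash
python3 - <<'E'
from h import *
block([(432,280),(485,427),(248,516),(196,365)],250,130,4)
E
```

```text
corners [[0.6341, 0.0301], [0.5468, -0.0024], [0.4915, 0.1369], [0.5803, 0.1694]] sizes [np.float64(0.0931), np.float64(0.1499), np.float64(0.0946), np.float64(0.1493)]
centre [0.5632 0.0835] long axis deg 111.4 rel fence deg 21.69
fence x of block (want -.0595) -0.1467 y 0.0319 fence [[0.6983, 0.1711], [0.6971, -0.0693]] 89.7
```

```bash
python3 -m jog '[[-1.5,-4,0,0,0,0,0],[-1.5,-8,0,0,0,0,0],[-1.5,-12,0,0,0,0,0],[-1.5,-14,1,0,0,0,0],[-1.5,-14,4,0,0,0,0],[-1.5,-14,7,0,0,0,0],[-1.5,-14,9,0,0,0,0],[-1.5,-14,9,0,0,0,0]]'
python3 -m jog '[[0,0,1,0,0,0,0],[0,0,2,0,0,0,0],[0,0,3,0,0,0,0],[0,0,4,0,0,0,0],[0,0,5,0,0,0,0],[0,0,5.8,0,0,0,0],[0,0,5.8,0,0,0,0],[0,0,5.8,0,0,0,0]]'
```

```text
t: 7.13
tool_pos: [0.4463, 0.0863, 0.0717]
tool_rot: [0.0, 3.134, 0.013]
contact_force: [-1.3, -0.6, -0.6]
opening: 0.0854
t: 7.8
tool_pos: [0.4464, 0.0869, 0.0131]
tool_rot: [0.0, 3.135, 0.013]
contact_force: [0.3, 1.2, -0.1]
opening: 0.0852
```

```bash
python3 -m jog '[[-1,-0.5,0,0,0,0,0],[-2,-0.9,0,0,0,0,0],[-3,-0.9,0,0,0,0,0],[-4,-0.9,0,0,0,0,0],[-4.8,-0.9,0,0,0,0,0],[-5.6,-0.9,0,0,0,0,0],[-6.4,-0.9,0,0,0,0,0],[-7.2,-0.9,0,0,0,0,0]]'
python3 -m jog '[[-0.5,-0.1,0,0,0,0,0],[-1,-0.2,0,0,0,0,0],[-1.5,-0.3,0,0,0,0,0],[-2,-0.4,0,0,0,0,0],[-2.5,-0.5,0,0,0,0,0],[-3,-0.6,0,0,0,0,0]]'
python3 - <<'E'
from h import *
crop("side","pics/s5.png",240,170,220,160,3)
E
```

```text
t: 8.47
tool_pos: [0.5167, 0.0787, 0.0123]
tool_rot: [0.001, -3.141, -0.016]
contact_force: [-6.9, 3.0, 2.8]
opening: 0.0854
t: 8.97
tool_pos: [0.5453, 0.0739, 0.0112]
tool_rot: [0.003, -3.135, -0.019]
contact_force: [-7.1, 4.9, 1.8]
opening: 0.0853
```

View pics/s5.png

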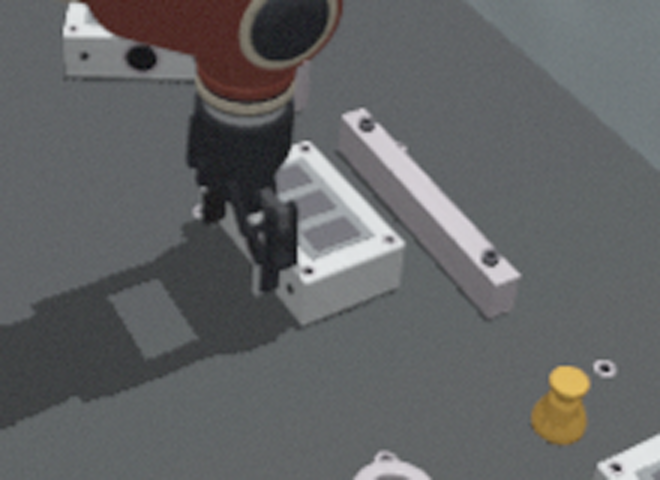

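The side crop shows both fingers on the rear long face. The block looks parallel to the fence (face line (305,145) to (400,240), fence (350,115) to (515,275)), with a clear gap between them.

```bash
python3 -m jog '[[-0.6,-0.1,0,0,0,0,0],[-1.2,-0.2,0,0,0,0,0],[-1.8,-0.3,0,0,0,0,0],[-2.4,-0.4,0,0,0,0,0],[-3,-0.5,0,0,0,0,0],[-3.5,-0.6,0,0,0,0,0],[-3.9,-0.7,0,0,0,0,0],[-3.9,-0.7,0,0,0,0,0]]'
python3 -m jog '[[-0.2,0,0,0,0,0,0],[-0.4,0,0,0,0,0,0],[-0.4,0,0,0,0,0,0]]'
```

```text
t: 9.68
tool_pos: [0.585, 0.0669, 0.0105]
tool_rot: [0.003, -3.134, -0.019]
contact_force: [-5.4, 1.1, 3.1]
opening: 0.0852
t: 9.93
tool_pos: [0.5873, 0.0669, 0.01]
tool_rot: [0.003, -3.127, -0.019]
contact_force: [-9.7, 0.0, 6.8]
opening: 0.0853
```

```bash
for i in 1; do python3 -m jog '[[-0.2,0,0,0,0,0,0],[-0.4,0,0,0,0,0,0],[-0.4,0,0,0,0,0,0]]'; python3 -m jog '[[-0.2,0,0,0,0,0,0],[-0.4,0,0,0,0,0,0],[-0.4,0,0,0,0,0,0]]'; done
```

```text
t: 10.18
tool_pos: [0.5895, 0.067, 0.0097]
tool_rot: [0.003, -3.12, -0.018]
contact_force: [-11.4, 0.1, 9.3]
opening: 0.0854
t: 10.43
tool_pos: [0.5917, 0.067, 0.0096]
tool_rot: [0.003, -3.113, -0.018]
contact_force: [-13.9, -1.2, 10.0]
opening: 0.0854
```

```bash
python3 -m jog '[[-0.3,0,0,0,0,0,0],[-0.6,0,0,0,0,0,0],[-0.6,0,0,0,0,0,0],[-0.6,0,0,0,0,0,0]]'; python3 -m jog '[[-0.3,0,0,0,0,0,0],[-0.6,0,0,0,0,0,0],[-0.6,0,0,0,0,0,0],[-0.6,0,0,0,0,0,0]]'
```

```text
t: 10.77
tool_pos: [0.5917, 0.0671, 0.0096]
tool_rot: [0.002, -3.095, -0.017]
contact_force: [-29.3, -0.8, 24.1]
opening: 0.0854
t: 11.1
tool_pos: [0.591, 0.0671, 0.0096]
tool_rot: [0.002, -3.074, -0.016]
contact_force: [-31.7, -1.7, 26.2]
opening: 0.0856
```

```bash
python3 - <<'E'
from h import *
crop("side","pics/s6.png",290,190,140,100,5)
E
```

```text
(no output)
```

View pics/s6.png

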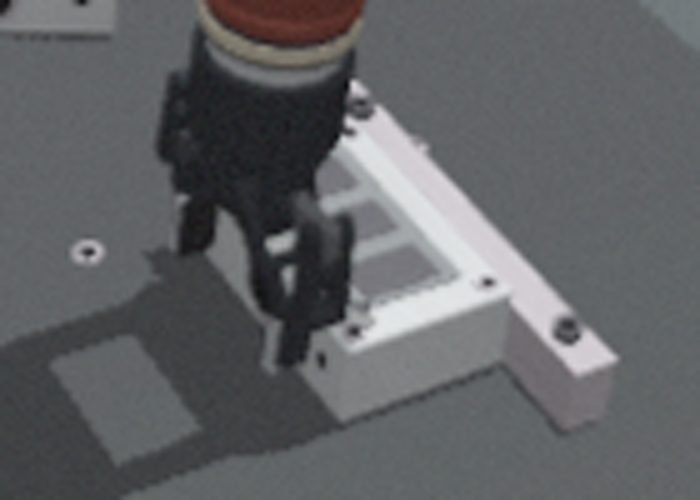

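The block's long face sits against the fence with no gap visible (contact line ends near (505,300)), and the push has stalled. I'll retract and check from above.

```bash
python3 -m jog '[[1,0,0,0,0,0,0],[2,0,0,0,0,0,0],[4,0,0,0,0,0,0],[6,0,0,0,0,0,0],[9,0,-2,0,0,0,0],[12,0,-5,0,0,0,0],[14,2,-9,0,0,0,0],[14,5,-12,0,0,0,0]]'
python3 -m jog '[[0,4,-1,0,0,0,0],[0,8,-2,0,0,0,0],[0,12,-2,0,0,0,0],[0,15,-2,0,0,0,0],[0,15,-2,0,0,0,0]]'
python3 - <<'E'
from h import *
crop("top","pics/c7.png",250,130,200,150,4)
E
```

```text
t: 11.82
tool_pos: [0.4573, 0.1094, 0.134]
tool_rot: [-0.003, -3.074, -0.015]
contact_force: [1.7, -0.8, -0.6]
opening: 0.0857
t: 12.23
tool_pos: [0.4595, 0.2638, 0.1565]
tool_rot: [0.004, -3.077, -0.019]
contact_force: [0.3, -0.3, -0.2]
opening: 0.0858
```

View pics/c7.png

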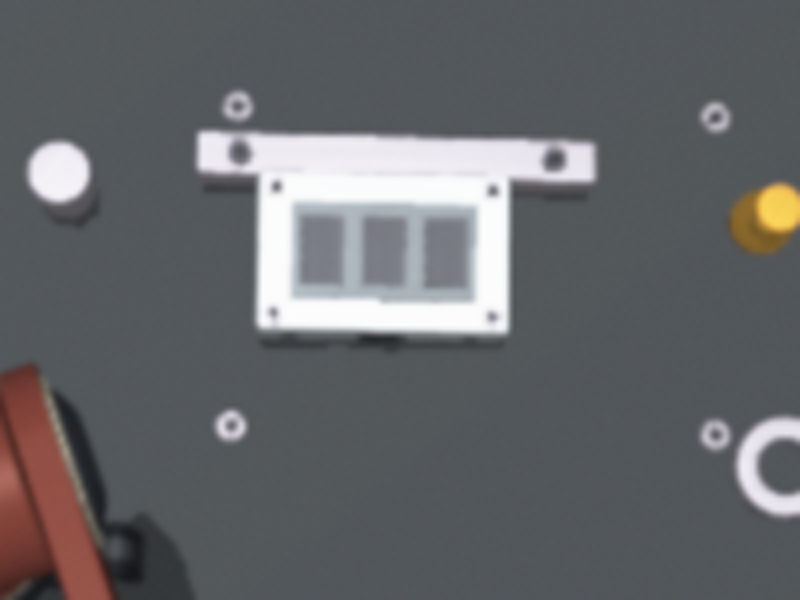

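The block is against the fence, with corners at crop (259,174), (510,179), (509,332) and (258,328). Gauge, jack and ring are at the same pixels as at the start.

```bash
python3 - <<'E'
from h import *
block([(259,174),(510,179),(509,332),(258,328)],250,130,4)
E
```

```text
corners [[0.6958, 0.1344], [0.6962, -0.0159], [0.6038, -0.0161], [0.6031, 0.1332]] sizes [np.float64(0.1503), np.float64(0.0923), np.float64(0.1493), np.float64(0.0927)]
centre [0.6497 0.0589] long axis deg -89.8 rel fence deg 0.51
fence x of block (want -.0595) -0.06 y 0.0077 fence [[0.6983, 0.1711], [0.6971, -0.0693]] 89.7
```

```bash
python3 -c "
from station import *
print(finish_job())"
```

```text
the job is handed in; nothing more can be done
None
```

The housing is flush against the fence and I handed the job in at about 12 s of the 72 s allowed. No verdict was reported.

**How it was done:** I turned the block clockwise with the closed fingers, pushing first its far left corner and then its near end. I then opened the gripper and pushed with both fingers on the rear long face, which brought the block square before it touched the fence. It was pressed until it stalled at about 41 N in total at the wrist (32 N along the push, 26 N upward), and the arm then backed clear.

**Last check (top camera, arm clear):**

| Check | Measured | Allowed |
|---|---|---|
| Angle to fence | 0.5° (0.009 rad) | 0.03 rad |
| Block x in fence frame | -60.0 mm | -62.5 to -56 mm |
| Block y in fence frame | +7.7 mm | ±48 mm |

The gauge, jack and ring were at the same pixels as in the first picture.

**What was less certain:**
- **Position accuracy:** the block's width measured about 2.5 mm short of its true 95 mm. The x value is therefore only good to about 2 mm, close to its 3 mm tolerance. The stalled push and the gap-free side view agree that it is flush.
- **Lift and tilt:** I judged these only from the pictures and did not measure them.

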